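# Present the notched test tile beside the standard

### The arm

A 6-joint arm with a two-finger parallel gripper is mounted at the origin on the work surface. World frame = base frame: x ahead of the robot, y to its left, z up, the work surface at z = 0. Lengths are in m, angles in rad, forces in N, time in s.
With the tool pointing down it reaches from about 0.3 to 0.875 m from the base axis. Payload 6.4 kg.
Tool frame: the origin (TCP) lies midway between the tips of the shut fingers; the grasp point (between the pads) lies 19 mm behind it; x points along the fingers, y is the direction in which the jaws open and shut, and the axes are right-handed (so a half turn about x gives the same grasp; the last joint's range is limited). The gripper opens to 85 mm and grips with 20 to 120 N. Pads are 22 mm wide; open, the fingers measure 114 mm over their backs; the gripper's body (76 mm by 85 mm) begins 54 mm behind the grasp point. The pads swing forward as they close: fully open they stand 13 mm farther back than shut.
Start: joints at [1.049, 0.181, 1.607, -0, 1.354, -0.206], TCP at [0.179, 0.547, 0.202] pointing down, gripper open.
Joint ranges: [-2.99, 2.99], [-0.89, 2.07], [0.3, 2.58], [-1.14, 4.28], [0, 2.63], [-3.12, 3.12]. Speed limits (rad/s): [2.57, 2.57, 3.01, 3.14, 3.14, 3.14].

### API

Orientations are given as a unit quaternion [w, x, y, z].
In Python, from bench import ctrl gives the robot as it stands.
- The arm moves only by the tool step_arm, never from a script. Its argument "motion" is a list of rows, each a list of 7 numbers: the shift along the tool's x, y, z in mm, then the turn, a rotation vector about the tool's x, y, z in degrees, then the closure in counts, from 0 (fully open) to 255 (shut). In form: [[tx, ty, tz, rx, ry, rz, hand], ...]. A call has 1 to 10 rows; each row is the pose to reach, as a shift and turn from the pose commanded when the call began, along the tool's axes at that moment; what a row does not reach only later rows make up. A row lasts 1/8 s, in which the tool goes at most 62.5 mm and 10.7 degrees, less where a joint would pass 70% of its speed; a pose out of reach is approached as far as the arm can. A call with a gripper value outside its range is refused whole. The fingers move at their own pace and stop on an object; the grip force is fixed at half the most. Time passes only in rows, so rows that repeat a pose let the fingers close. It gives the time, the measured TCP pose, the force and the opening at its end, in the units of the state.
- ctrl.get_obs(): the state, without advancing time (a new reading comes with each control period).
- ctrl.camera(name): name is "side" or "top" or "wrist"; returns (picture, depth): 480x640x3 uint8, red, green, blue; 480x640 float32, m along the optical axis (not along the pixel's ray), 0 where there is no reading.
- ctrl.camera_info(name): a dict with "fx", "fy", "cx", "cy" (pixels), "T" (4x4, takes a point from camera to world coordinates); the wrist camera has in their place "hand_eye" (4x4, takes a point from camera to tool coordinates, whose origin is the TCP and whose axes are the tool frame's). Camera axes: x right, y down, z forward; pixel columns grow to the right and rows downward; lengths in m; the calibration is good to about 2 mm. A picture is of the moment at which its call begins: read the wrist's pose just before it. camera_info takes no time and is no camera call.
- ctrl.hand_in(): hands the job in, once; it reports no verdict.
The state is a dict: "time_s": time; "q": joint angles; "dq": joint speeds; "joint_efforts": joint torques, N m; "eef_pos": TCP position; "eef_rot": TCP orientation; "wrist_force": force on the tool from outside, world axes, zero at the start; "torque": the same for the moment, N m; "opening": opening from 0.0 (shut) to 1.0 (fully open).
Only numpy, scipy, OpenCV 4.12 (cv2) and the standard library are available. Lean on these libraries where they do the work, as an engineer would, in place of code of your own. Each camera call takes 0.05 s, during which the arm holds its last target. There are 200 camera calls.

### The job

Take the clay test tile with the notched corner out of the grooved plank and hold it up close beside the standard tile on the wooden stand: upright, notched label end up, labelled face the same way as the standard's, level and in line with it, less than a tile's width between them. Do not bump the standard or its stand, and leave everything else in place. Finish while still holding the tile there, steady in the air.

Things in the scene. Friction and masses are not known exactly. Their poses are not given: they have to be found in the camera images.
- tile: the tile to present: flat clay, 80 x 55 x 8 mm, 60 to 120 g. Origin in the middle of the full block; +x along the length to the label end, z along the width, y through the thickness. A 12 mm square notch at the +x +z corner; the labelled face is -y. At the start it stands on its long -z edge in one of the plank's grooves, length level, notch at an upper corner, top edge 63 mm above the table
- tile_front (a point): a point in the air fixed to the tile, 60 mm from its middle straight out of its labelled face (its -y). The label is a blank pressed frame, 16 x 28 mm, 12 to 28 mm from the middle towards the notched end
- rack: fixed dark wooden plank, 96 mm (x) by 154 mm (y), 20 mm thick, origin in the middle of its underside on the table. Three grooves along x at y = -50, 0, +50 mm, open at the ends, 10 mm wide, floor 8 mm above the table; a tile stands loosely in each, 42 mm free between neighbours, and lifts straight up
- stand: fixed dark hardwood block, 62 mm (x) by 50 mm (y) and 60 mm high with a 90 x 50 x 12 mm foot, origin in the middle of its underside on the table; it holds the standard tile upright
- standard (a point): the middle of the standard tile, 86 mm above the table, with the stand's axes: same shape as the test tile, fixed on end, label end up; +z up, +x out of its labelled face, y across its 55 mm width, notch at the upper -y corner. When the two match, its +x, +y, +z are the test tile's -y, -z, +x
- blank1: tile of the same size and material without notch or label, standing on edge in another groove; to be left there. Origin in its middle, axes as the test tile's
- blank2: second tile without notch, in the remaining groove; to be left there
- loop_tool: bystander: trimming tool with wooden handle and steel loop, 155 mm long, 14 mm high, lying between plank and stand
- rib: bystander: flat wooden throwing rib, 115 x 50 x 7 mm, lying at the left
- brush: bystander: brush lying at the right
- bowl: bystander: small clay bowl, 100 mm across, 42 mm high, beyond the plank and stand
- cup: bystander: clay cup, 72 mm across, 75 mm high, beyond the plank and stand

How it is judged:
On the way:
1. the notched tile is lifted clear of the plank (height (world z) of tile above 0.062 m and contact force between tile and rack below 0.05 N and contact force between tile and the fingers above 0.5 N), for 0.1 s.
At the end, for the whole second after the job is handed in: Tile gripped, carried by nothing else, still; label end up within 20 deg, faces parallel within 20 deg, labelled faces the same way; its middle within 25 mm of the standard's in height and depth and 50 to 110 mm to one side; stand untouched; blanks moved under 20 mm, other things under 30 mm (contact force between tile and the fingers above 1 N and contact force between tile and stand below 0.05 N and contact force between tile and rack below 0.05 N and angle between tile's own x axis and vertical below 0.35 rad and angle between the y axis of tile and the x axis of standard, either way round below 0.35 rad and x of tile_front in the frame of standard above 0 m and x of tile in the frame of standard between -0.025 and 0.025 m and z of tile in the frame of standard between -0.025 and 0.025 m and (y of tile in the frame of standard between 0.05 and 0.11 m or y of tile in the frame of standard between -0.11 and -0.05 m) and linear speed of tile below 0.02 m/s and angular speed of tile below 0.2 rad/s and distance of each of blank1, blank2 from where it was at the start of the episode below 0.02 m and distance of each of loop_tool, rib, brush, bowl, cup from where it was at the start of the episode below 0.03 m); the arm keeps its last pose, push and grip.
It fails at once if the standard or its stand is touched with more than 1.5 N by the tile or the robot (contact force between any of tile, the fingers, the arm and stand above 1.5 N).
It fails at once if a blank tile is moved by more than 20 mm (distance of any of blank1, blank2 from where it was at the start of the episode above 0.02 m).
It fails at once if another thing on the table is moved by more than 30 mm (distance of any of loop_tool, rib, brush, bowl, cup from where it was at the start of the episode above 0.03 m).
It also fails if it takes over 42 s, if anything falls off the work surface, if the arm or the gripper's body presses on something with over 40 N, if the wrist force passes 120 N, or if a joint passes its speed limit or range.

## Working session

There is one attempt and no reset: what is moved stays moved. The work goes in short steps, Python scripts to look and compute and a tool call to move; the robot and the scene stay as the last step left them, time stands still between calls to the robot, and variables do not carry over. Pictures are saved under pics/ and viewed, about 8 in all and at most 12, crops included, and the job is handed in when it is done.

Besides the shell and the picture viewer there is one more tool, called after ">>>" by a JSON object that holds its "op" and its "data", one argument or row to a line. step_arm: Moves the arm, as the interface text tells. Its arguments: {"type":"object","properties":{"motion":{"type":"array","items":{"type":"array","items":{"type":"number"}}}},"required":["motion"]}

```bash
mkdir -p pics; ls; cat > h.py <<'E'
import numpy as np, cv2
from bench import ctrl
from scipy.spatial.transform import Rotation as R
def cloud(name,d):
    i=ctrl.camera_info(name); v,u=np.mgrid[:480,:640]
    P=np.stack([(u-i['cx'])/i['fx']*d,(v-i['cy'])/i['fy']*d,d],-1)
    T=i.get('T')
    if T is None:
        o=ctrl.get_obs(); W=np.eye(4); q=o['eef_rot']; W[:3,:3]=R.from_quat([q[1],q[2],q[3],q[0]]).as_matrix(); W[:3,3]=o['eef_pos']; T=W@np.array(i['hand_eye'])
    T=np.array(T); P=P@T[:3,:3].T+T[:3,3]; P[d==0]=np.nan; return P
E
python3 - <<'E'
from h import *
for n in ['side','top']:
    im,d=ctrl.camera(n); P=cloud(n,d); np.save(n+'.npy',P); cv2.imwrite(f'pics/{n}0.png',im[:,:,::-1])
    print(n,np.round(np.array(ctrl.camera_info(n)['T']),3))
print(ctrl.get_obs())
E
```

```text
pics
side [[-0.995 -0.078  0.067  0.505]
 [-0.101  0.633 -0.767  0.889]
 [ 0.017 -0.77  -0.638  0.842]
 [ 0.     0.     0.     1.   ]]
top [[-0.029 -0.988  0.151  0.426]
 [-0.999  0.03   0.01  -0.002]
 [-0.014 -0.15  -0.989  1.118]
 [ 0.     0.     0.     1.   ]]
{'time_s': 0.1, 'q': array([ 1.04871520e+00,  1.81459402e-01,  1.60793566e+00,  2.69205783e-06,
        1.35378039e+00, -2.06321926e-01]), 'dq': array([ 0.00140521, -0.00226165, -0.00321292, -0.00091793,  0.00082535,
        0.00044423]), 'joint_efforts': array([ 6.37677076e-04, -4.45884955e+01, -3.52232981e+01, -3.46231236e-04,
        4.38479838e-03, -8.90568856e-06]), 'eef_pos': array([0.1782748 , 0.54608915, 0.20166504]), 'eef_rot': array([ 0.69811196,  0.11065214,  0.69851236, -0.11169727]), 'wrist_force': array([ 0.39966668, -0.11666279,  0.10260195]), 'torque': array([-0.04458293, -0.05687169, -0.03792206]), 'opening': 0.9935892571178885}
```

View pics/top0.png

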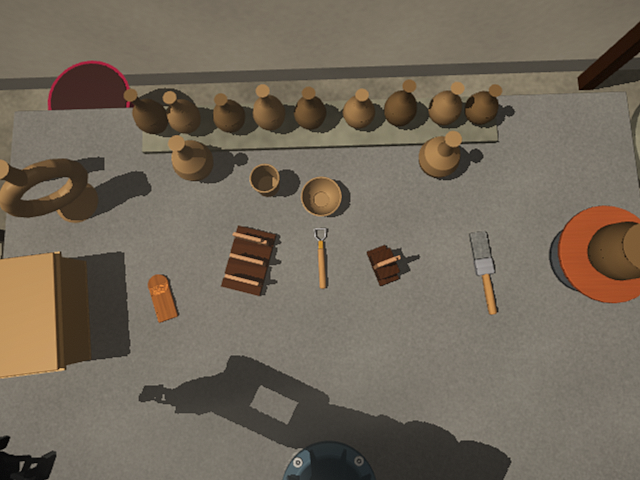

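View pics/side0.png

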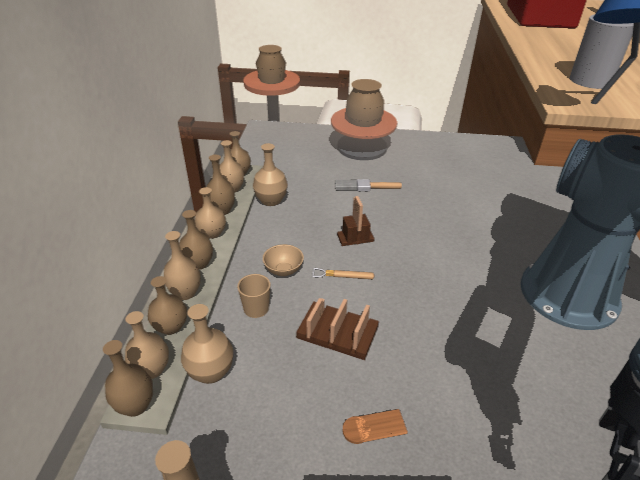

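```bash
python3 - <<'E'
from h import *
a=cv2.imread('pics/side0.png');b=cv2.imread('pics/top0.png')
f=lambda c:cv2.resize(c,(400,300),interpolation=cv2.INTER_CUBIC)
cv2.imwrite('pics/crop.png',np.vstack([np.hstack([f(a[285:375,285:405]),f(a[180:270,300:420])]),np.hstack([f(b[215:305,190:310]),f(b[220:310,325:445])])]))
P=np.load('top.npy')
def show(nm,sl,zlo,zhi):
    Q=P[sl];m=(Q[...,2]>zlo)&(Q[...,2]<zhi)
    n,l=cv2.connectedComponents(m.astype(np.uint8))
    for k in range(1,n):
        q=Q[l==k]
        if len(q)<8: continue
        c=q.mean(0);u,s,vt=np.linalg.svd(q[:,:2]-c[:2],full_matrices=False);t=(q[:,:2]-c[:2])@vt[0]
        print(nm,len(q),c.round(4),'dir',np.degrees(np.arctan2(vt[0,1],vt[0,0])).round(1),'ext',t.min().round(4),t.max().round(4),'zmax',q[:,2].max().round(4))
show('tile',np.s_[215:305,210:290],.04,.075)
show('rack',np.s_[215:305,210:290],.012,.028)
show('std',np.s_[230:300,355:420],.1,.14)
show('block',np.s_[230:300,355:420],.05,.07)
show('foot',np.s_[230:300,355:420],.006,.02)
for nm,sl in dict(bowl=np.s_[170:222,295:350],cup=np.s_[155:200,240:290],loop=np.s_[220:295,305:335]).items(): show(nm,sl,.006,.1)
E
```

```text
tile 150 [0.5843 0.1672 0.0576] dir 74.4 ext -0.039 0.0406 zmax 0.0665
tile 134 [0.5345 0.1741 0.0603] dir 74.3 ext -0.039 0.0408 zmax 0.0663
tile 122 [0.4861 0.1849 0.0612] dir 74.3 ext -0.0388 0.0421 zmax 0.0664
rack 308 [0.6    0.1568 0.0185] dir 72.5 ext -0.0459 0.0502 zmax 0.0241
rack 1685 [0.5219 0.1807 0.0187] dir 164.6 ext -0.0608 0.0623 zmax 0.0273
std 104 [ 0.5141 -0.1467  0.1212] dir -71.0 ext -0.0254 0.0294 zmax 0.1293
block 222 [ 0.5324 -0.142   0.0587] dir -69.6 ext -0.0248 0.026 zmax 0.0644
block 248 [ 0.4981 -0.1539  0.059 ] dir 106.1 ext -0.0263 0.028 zmax 0.0665
foot 97 [ 0.5514 -0.1346  0.0106] dir -68.8 ext -0.0236 0.0258 zmax 0.0155
foot 122 [ 0.4792 -0.1604  0.0111] dir -72.8 ext -0.0244 0.0261 zmax 0.0162
bowl 1059 [ 0.6895 -0.0039  0.0239] dir -101.1 ext -0.0485 0.05 zmax 0.0463
cup 559 [0.7311 0.1318 0.0493] dir -155.2 ext -0.0291 0.0426 zmax 0.0785
loop 11 [ 0.5942 -0.0105  0.0072] dir 161.5 ext -0.0105 0.0106 zmax 0.0102
loop 296 [ 5.192e-01 -5.000e-04  1.200e-02] dir -178.9 ext -0.0603 0.0571 zmax 0.0178
```

View pics/crop.png

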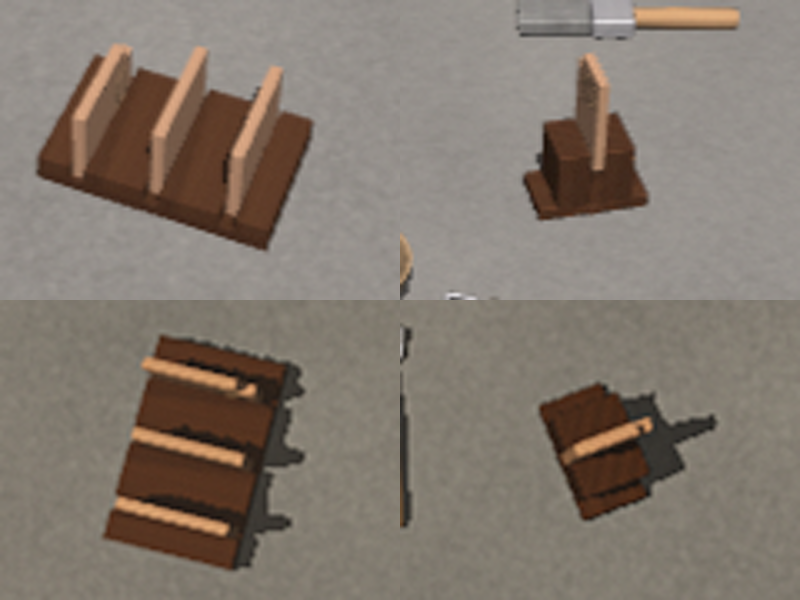

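```bash
cat >> h.py <<'E'
def M(q): return R.from_quat([q[1],q[2],q[3],q[0]])
def row(Rt,pt,o=None):
    o=o or ctrl.get_obs(); R0=M(o['eef_rot']); return np.r_[R0.inv().apply(np.array(pt)-o['eef_pos'])*1000,(R0.inv()*Rt).as_rotvec(degrees=True)].round(1)
def frame(x,y): x=np.array(x)/np.linalg.norm(x); y=np.array(y)-x*np.dot(x,y); y/=np.linalg.norm(y); return R.from_matrix(np.stack([x,y,np.cross(x,y)],1))
E
python3 - <<'E'
from h import *
o=ctrl.get_obs(); R0=M(o['eef_rot']); q=o['q']
print(R0.as_matrix().round(3))
k=lambda q:R.from_euler('ZYZYZ',[q[0],q[1]+q[2],q[3],q[4],q[5]]) if 0 else R.from_euler('z',q[0])*R.from_euler('y',q[1]+q[2])*R.from_euler('z',q[3])*R.from_euler('y',q[4])*R.from_euler('z',q[5])
print((k(q).inv()*R0).as_matrix().round(3))
for s in (1,-1):
    y=np.array([.963,-.27,0])*s
    for th in (0,20):
        t=np.radians(th); x=np.array([-(-.27)*np.sin(t),.963*np.sin(t),-np.cos(t)])
        print(s,th,row(frame(x,y),[.5815,.162,.22]-0.0*x))
print(np.array(ctrl.camera_info('wrist')['hand_eye']).round(3))
E
```

```text
[[-0.001  0.311  0.951]
 [-0.001  0.951 -0.311]
 [-1.    -0.002 -0.   ]]
[[ 0. -1. -0.]
 [ 0.  0. -1.]
 [ 1.  0.  0.]]
1 0 [-1.810e+01 -2.399e+02  5.026e+02  8.760e+01  1.000e-01  1.000e-01]
1 20 [ -18.1 -239.9  502.6   86.6   16.    15.4]
-1 0 [-1.810e+01 -2.399e+02  5.026e+02 -9.240e+01 -1.000e-01  1.000e-01]
-1 20 [ -18.1 -239.9  502.6  -91.4  -15.5   16.2]
[[-0.    -0.322  0.947 -0.17 ]
 [ 1.    -0.     0.    -0.001]
 [ 0.     0.947  0.322 -0.084]
 [ 0.     0.     0.     1.   ]]
```

```bash
cat >> h.py <<'E'
C=R.from_matrix(np.array([[0,-1,0],[0,0,-1],[1,0,0]]))
def wrist(Rt,q1,p):
    e=((R.from_euler('z',q1)*R.from_euler('y',p)).inv()*Rt*C.inv()).as_euler('ZYZ'); return e
E
python3 - <<'E'
from h import *
for s in (1,-1):
  for th in (0,20,40):
    t=np.radians(th)
    ys=np.array([.963,-.27,0])*s; xs=np.array([.27*np.sin(t),.963*np.sin(t),-np.cos(t)])
    # final: tile y -> -(.94,.33)
    ye=-np.array([.94,.33,0])*s; xe=np.array([-.33*np.cos(t),.94*np.cos(t),-np.sin(t)])
    print(s,th,'start',wrist(frame(xs,ys),.27-.1*t,1.8).round(2),'end',[wrist(frame(xe,ye),q1,p).round(2).tolist() for q1 in(-.5,-.7) for p in (1.5,2)])
E
```

```text
1 0 start [0.   1.34 0.54] end [[1.65, 2.41, -3.04], [1.14, 2.31, 2.54], [1.69, 2.6, -3.0], [0.96, 2.47, 2.41]]
1 20 start [0.33 1.19 0.41] end [[1.13, 2.38, 2.87], [0.81, 2.08, 2.34], [1.03, 2.55, 2.72], [0.63, 2.21, 2.18]]
1 40 start [0.7  1.09 0.22] end [[0.7, 2.23, 2.58], [0.56, 1.82, 2.25], [0.58, 2.35, 2.36], [0.42, 1.91, 2.08]]
-1 0 start [ 0.    1.34 -2.6 ] end [[1.65, 2.41, 0.11], [1.14, 2.31, -0.6], [1.69, 2.6, 0.14], [0.96, 2.47, -0.73]]
-1 20 start [ 0.33  1.19 -2.73] end [[1.13, 2.38, -0.27], [0.81, 2.08, -0.8], [1.03, 2.55, -0.42], [0.63, 2.21, -0.96]]
-1 40 start [ 0.7   1.09 -2.92] end [[0.7, 2.23, -0.57], [0.56, 1.82, -0.89], [0.58, 2.35, -0.78], [0.42, 1.91, -1.06]]
```

```bash
cat >> h.py <<'E'
def graspR(th=30,d=74.3):
    t=np.radians(th);a=np.radians(d); u=np.array([np.cos(a),np.sin(a),0]) # tile -x
    return frame(u*np.sin(t)+[0,0,-np.cos(t)],[np.sin(a),-np.cos(a),0])
E
python3 - <<'E'
from h import *
Rg=graspR(); print(row(Rg,[.5666,.109,.145]))
E
```

```text
[  57.  -294.8  504.9   85.4   23.9   23. ]
```

>>> {"op": "step_arm", "data": {
  "motion": [
    [57, -295, 505, 85.4, 23.9, 23, 170],
    [57, -295, 505, 85.4, 23.9, 23, 170],
    [57, -295, 505, 85.4, 23.9, 23, 170],
    [57, -295, 505, 85.4, 23.9, 23, 170],
    [57, -295, 505, 85.4, 23.9, 23, 170],
    [57, -295, 505, 85.4, 23.9, 23, 170],
    [57, -295, 505, 85.4, 23.9, 23, 170],
    [57, -295, 505, 85.4, 23.9, 23, 170],
    [57, -295, 505, 85.4, 23.9, 23, 170],
    [57, -295, 505, 85.4, 23.9, 23, 170]
  ]
}}

```text
time_s: 1.35
eef_pos: [0.5684, 0.1059, 0.1445]
eef_rot: [0.3, 0.692, 0.521, -0.399]
wrist_force: [-0.1, 0.4, -0.4]
opening: 0.334
```

>>> {"op": "step_arm", "data": {
  "motion": [
    [0, 0, 0, 0, 0, 0, 170],
    [0, 0, 0, 0, 0, 0, 170],
    [0, 0, 0, 0, 0, 0, 170]
  ]
}}

```text
time_s: 1.72
eef_pos: [0.5661, 0.1106, 0.1456]
eef_rot: [0.302, 0.69, 0.524, -0.398]
wrist_force: [-0.3, 0.3, 0.2]
opening: 0.33
```

```bash
python3 - <<'E'
from h import *
o=ctrl.get_obs(); print(o['q'].round(3),o['eef_pos'].round(4),o['opening'],o['time_s'],row(graspR(),[.5666,.109,.145]))
im,d=ctrl.camera('wrist'); P=cloud('wrist',d); np.savez('w1.npz',P=P)
cv2.imwrite('pics/w1.png',im[:,:,::-1])
m=((P[...,2]>.04)&(P[...,2]<.075)&(P[...,0]>.45)&(P[...,0]<.62)&(P[...,1]>.08)&(P[...,1]<.25)).astype(np.uint8)
n,l,st,ce=cv2.connectedComponentsWithStats(m)
for k in range(1,n):
    q=P[l==k]
    if len(q)<60: continue
    for nm,q in (('all',q),('top',q[q[:,2]>.055])):
      if len(q)<30: continue
      (c,wh,an)=cv2.minAreaRect((q[:,:2]*1000).astype(np.float32))
      print(nm,len(q),ce[k].round(),np.round(c,1),np.round(wh,1),round(an,1),'z',np.percentile(q[:,2],[5,50,98]).round(4))
E
```

```text
[-0.337  0.185  1.829  0.562  1.222 -0.287] [0.5661 0.1106 0.1456] 0.3304749418284059 1.725 [-0.2  0.9  1.5  0.1 -0.1  0. ]
all 1229 [320. 214.] [584.1 170.4] [80.1  8.7] 74.3 z [0.0489 0.0612 0.0627]
top 1030 [320. 214.] [586.1 176.1] [68.2  8. ] 74.3 z [0.0601 0.0614 0.0628]
all 1696 [253. 222.] [534.8 177.7] [80.3  8.4] 74.3 z [0.0441 0.0611 0.0626]
top 1362 [253. 222.] [534.8 177.7] [80.1  8.4] 74.3 z [0.0579 0.0613 0.0626]
all 2246 [185. 225.] [486. 189.] [80.3  9.2] 74.4 z [0.0424 0.0606 0.0626]
top 1545 [185. 225.] [486. 189.] [80.3  9.2] 74.4 z [0.0564 0.0612 0.0627]
```

View pics/w1.png

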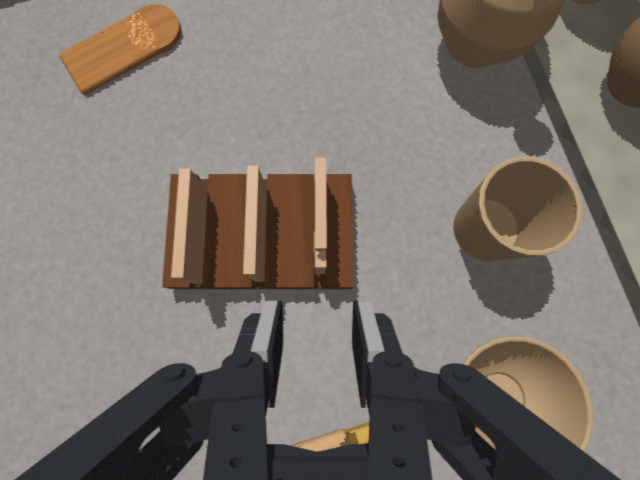

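```bash
python3 - <<'E'
from h import *
Rg=graspR(); x=Rg.as_matrix()[:,0]; G=np.array([.5841,.1704,.048])
print(row(Rg,G-.06*x),row(Rg,G+.019*x))
E
```

```text
[55.8  1.  -5.1  0.1 -0.1  0. ] [ 1.348e+02  1.000e+00 -5.000e+00  1.000e-01 -1.000e-01  0.000e+00]
```

>>> {"op": "step_arm", "data": {
  "motion": [
    [30, 1, -5, 0, 0, 0, 170],
    [56, 1, -5, 0, 0, 0, 170],
    [76, 1, -5, 0, 0, 0, 170],
    [96, 1, -5, 0, 0, 0, 170],
    [110, 1, -5, 0, 0, 0, 170],
    [120, 1, -5, 0, 0, 0, 170],
    [130, 1, -5, 0, 0, 0, 170],
    [134, 1, -5, 0, 0, 0, 170],
    [134, 1, -5, 0, 0, 0, 170],
    [134, 1, -5, 0, 0, 0, 170]
  ]
}}

```text
time_s: 3.02
eef_pos: [0.5877, 0.1777, 0.0325]
eef_rot: [0.302, 0.691, 0.523, -0.398]
wrist_force: [0.5, -0.7, 0.5]
opening: 0.335
```

```bash
python3 - <<'E'
from h import *
im,d=ctrl.camera('wrist'); cv2.imwrite('pics/w2.png',im[150:480,150:500,::-1])
Rg=graspR(); x=Rg.as_matrix()[:,0]; G=np.array([.5841,.1704,.048]);print(row(Rg,G+.019*x),ctrl.get_obs()['q'].round(2))
E
```

```text
[ 1.6 -1.6 -0.9  0.  -0.1 -0.1] [-0.2   0.41  1.82  0.65  0.98 -0.32]
```

View pics/w2.png

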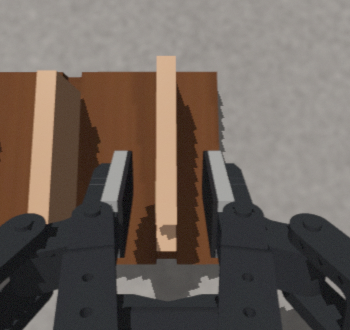

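>>> {"op": "step_arm", "data": {
  "motion": [
    [0, 0, 0, 0, 0, 0, 255],
    [0, 0, 0, 0, 0, 0, 255],
    [0, 0, 0, 0, 0, 0, 255],
    [0, 0, 0, 0, 0, 0, 255],
    [0, 0, 0, 0, 0, 0, 255],
    [0, 0, 0, 0, 0, 0, 255],
    [0, 0, 0, 0, 0, 0, 255],
    [0, 0, 0, 0, 0, 0, 255]
  ]
}}

```text
time_s: 4.08
eef_pos: [0.5878, 0.1776, 0.0325]
eef_rot: [0.302, 0.691, 0.523, -0.398]
wrist_force: [-1.4, -2.8, 6.4]
opening: 0.065
```

```bash
python3 - <<'E'
from h import *
o=ctrl.get_obs(); p=o['eef_pos']; R0=M(o['eef_rot']); np.savez('grasp.npz',p=p,q=o['eef_rot']); print(o['opening'],o['wrist_force'])
for z in (.02,.1,.25): print(row(R0,p+[0,0,z]))
E
```

```text
0.06493287965887062 [-1.38869054 -2.78218944  6.39257863]
[-17.3   0.  -10.    0.    0.    0. ]
[-86.5   0.2 -50.1   0.    0.    0. ]
[-216.3    0.4 -125.4    0.     0.     0. ]
```

>>> {"op": "step_arm", "data": {
  "motion": [
    [-9, 0, -5, 0, 0, 0, 255],
    [-17, 0, -10, 0, 0, 0, 255],
    [-35, 0, -20, 0, 0, 0, 255],
    [-60, 0, -35, 0, 0, 0, 255],
    [-87, 0, -50, 0, 0, 0, 255],
    [-120, 0, -70, 0, 0, 0, 255],
    [-155, 0, -90, 0, 0, 0, 255],
    [-190, 0, -110, 0, 0, 0, 255],
    [-216, 0, -125, 0, 0, 0, 255],
    [-216, 0, -125, 0, 0, 0, 255]
  ]
}}

```text
time_s: 5.32
eef_pos: [0.5885, 0.1777, 0.2859]
eef_rot: [0.304, 0.692, 0.522, -0.396]
wrist_force: [1.0, 0.5, -1.5]
opening: 0.064
```

```bash
python3 - <<'E'
from h import *
o=ctrl.get_obs(); print(o['opening'],o['q'].round(2),o['wrist_force'],o['time_s'])
g=np.load('grasp.npz'); Rg=M(g['q'])
# tile pose in tool frame
a=np.radians(74.3); tx=-np.array([np.cos(a),np.sin(a),0]); tz=np.array([0,0,1.]); Rt=R.from_matrix(np.stack([tx,np.cross(tz,tx),tz],1))
Rrel=Rg.inv()*Rt; trel=Rg.inv().apply(np.array([.5841,.1704,.0355])-g['p']); np.savez('rel.npz',q=Rrel.as_quat(),t=trel); print('rel',trel)
b=np.radians(-70.5); tz=np.array([np.cos(b),np.sin(b),0]); tx=np.array([0,0,1.]); Re=R.from_matrix(np.stack([tx,np.cross(tz,tx),tz],1))
Rtool=Re*Rrel.inv(); std=np.array([.514,-.147,.086])
for off,h in ((.08,.0),(.08,.12),(.13,.15)):
    pt=std+tz*off+[0,0,h]; pe=pt-Rtool.apply(trel); print(off,h,pe.round(3),row(Rtool,pe),'toolx',Rtool.as_matrix()[:,0].round(2))
im,d=ctrl.camera('wrist'); cv2.imwrite('pics/w3.png',im[::,:,::-1])
P=np.load('top.npy')
print('std top nearer check'); Q=P[230:300,355:420]; q=Q[(Q[...,2]>.09)&(Q[...,2]<.14)]; print(cv2.minAreaRect((q[:,:2]*1000).astype(np.float32)))
q=Q[(Q[...,2]>.004)&(Q[...,2]<.14)]; print(cv2.minAreaRect((q[:,:2]*1000).astype(np.float32)))
E
```

```text
0.06385547035953325 [-0.2   0.07  1.66  0.53  1.39 -0.02] [ 1.03674213  0.50139906 -1.4867932 ] 5.325
rel [-0.00657592 -0.00162695  0.00540553]
0.08 0.0 [ 0.538 -0.22   0.078] [-18.9  57.5 447.6 146.5 -34.6 -39.2] toolx [-0.29  0.82 -0.5 ]
0.08 0.12 [ 0.538 -0.22   0.198] [-122.6   58.5  387.4  146.5  -34.6  -39.2] toolx [-0.29  0.82 -0.5 ]
0.13 0.15 [ 0.555 -0.267  0.228] [-168.9   87.5  407.8  146.5  -34.6  -39.2] toolx [-0.29  0.82 -0.5 ]
std top nearer check
((515.091796875, -148.34706115722656), (8.589570999145508, 55.185890197753906), 19.34464454650879)
((518.673828125, -162.27464294433594), (152.15219116210938, 165.6297607421875), 86.31949615478516)
```

View pics/w3.png

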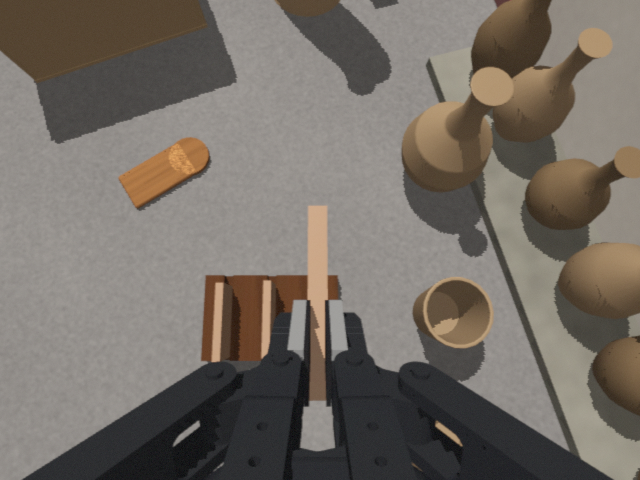

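```bash
cat > t.py <<'E'
from h import *
r=np.load('rel.npz'); Rrel=R.from_quat(r['q']); trel=r['t']
b=np.radians(-70.65); tz=np.array([np.cos(b),np.sin(b),0]); tx=np.array([0,0,1.]); Re=R.from_matrix(np.stack([tx,np.cross(tz,tx),tz],1))
Rtool=Re*Rrel.inv(); std=np.array([.515,-.148,.086])
def tgt(off,h): pt=std+tz*off+[0,0,h]; return row(Rtool,pt-Rtool.apply(trel))
E
python3 -c "
from t import *
print(tgt(.13,.18))"
```

```text
[-197.4   89.8  392.   146.6  -34.2  -39.1]
```

>>> {"op": "step_arm", "data": {
  "motion": [
    [-13, 6, 26, 9.8, -2.3, -2.6, 255],
    [-26, 12, 52, 19.5, -4.6, -5.2, 255],
    [-39, 18, 78, 29.3, -6.8, -7.8, 255],
    [-53, 24, 105, 39, -9.1, -10.4, 255],
    [-66, 30, 131, 48.9, -11.4, -13, 255],
    [-79, 36, 157, 58.6, -13.7, -15.6, 255],
    [-92, 42, 183, 68.4, -16, -18.2, 255],
    [-105, 48, 209, 78.2, -18.2, -20.9, 255],
    [-118, 54, 235, 88, -20.5, -23.5, 255],
    [-132, 60, 261, 97.7, -22.8, -26.1, 255]
  ]
}}

```text
time_s: 6.62
eef_pos: [0.5652, -0.1199, 0.2633]
eef_rot: [0.316, -0.475, -0.112, 0.814]
wrist_force: [0.2, 0.0, -0.0]
opening: 0.062
```

```bash
python3 -c "
from t import *
o=ctrl.get_obs();print(tgt(.13,.18),o['q'].round(2),o['opening'],o['eef_pos'])"
```

```text
[-85.  121.6 -12.2  48.4 -11.  -13. ] [-0.61  0.63  1.09  0.37  2.13  1.36] 0.06171708231249867 [ 0.56517581 -0.11991082  0.26325563]
```

>>> {"op": "step_arm", "data": {
  "motion": [
    [-14, 20, -2, 8, -1.8, -2.2, 255],
    [-28, 40, -4, 16, -3.6, -4.3, 255],
    [-43, 61, -6, 24, -5.5, -6.5, 255],
    [-57, 81, -8, 32, -7.3, -8.7, 255],
    [-71, 101, -10, 40, -9.2, -10.8, 255],
    [-85, 121, -12, 48.4, -11, -13, 255],
    [-85, 121, -12, 48.4, -11, -13, 255],
    [-85, 121, -12, 48.4, -11, -13, 255],
    [-85, 121, -12, 48.4, -11, -13, 255]
  ]
}}

```text
time_s: 7.75
eef_pos: [0.5573, -0.2663, 0.2605]
eef_rot: [0.556, -0.216, 0.148, 0.789]
wrist_force: [-0.3, 1.0, -0.3]
opening: 0.065
```

```bash
python3 -c "
from t import *
o=ctrl.get_obs();print(tgt(.13,.18),tgt(.09,.06),tgt(.082,0),o['q'].round(2),o['opening'],o['eef_pos'])
for n in ('side','top'):
    im,d=ctrl.camera(n); P=cloud(n,d); np.save(n+'1.npy',P); cv2.imwrite('pics/%s1.png'%n,im[:,:,::-1])
a=cv2.imread('pics/side1.png');b=cv2.imread('pics/top1.png')
f=lambda c:cv2.resize(c,(400,400),interpolation=cv2.INTER_CUBIC)
cv2.imwrite('pics/c1.png',np.hstack([f(a[80:280,280:480]),f(b[160:360,320:520])]))
"
```

```text
[ 0.1  2.4 -2.9  0.5 -0.2 -0.1] [ 95.2   2.8 -86.3   0.5  -0.2  -0.1] [ 1.324e+02  3.100e+00 -1.340e+02  5.000e-01 -2.000e-01 -1.000e-01] [-0.83  0.92  0.77  0.51  2.39  2.16] 0.06532668411283064 [ 0.55728252 -0.26631207  0.26054388]
```

View pics/c1.png

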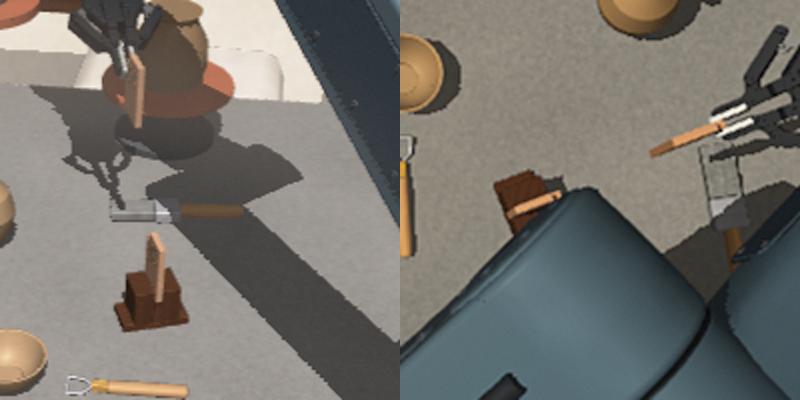

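```bash
cat > k.py <<'E'
from h import *
from scipy.optimize import least_squares
D=[([1.0487,.1815,1.6079,0,1.3538,-.2063],[.1783,.5461,.2017]),([-.337,.185,1.829,.562,1.222,-.287],[.5661,.1106,.1456]),([-.2,.41,1.82,.65,.98,-.32],[.5877,.1777,.0325]),([-.2,.07,1.66,.53,1.39,-.02],[.5885,.1777,.2859]),([-.61,.63,1.09,.37,2.13,1.36],[.5652,-.1199,.2633]),([-.83,.92,.77,.51,2.39,2.16],[.5573,-.2663,.2605])]
k=lambda q:R.from_euler('z',q[0])*R.from_euler('y',q[1]+q[2])*R.from_euler('z',q[3])*R.from_euler('y',q[4])*R.from_euler('z',q[5])*C
def links(q,v):
    Lw,yo,z0,L2,L3,a3=v; A=R.from_euler('z',q[0]); p=q[1]+q[2]
    E=A.apply([L2*np.sin(q[1]),0,z0+L2*np.cos(q[1])]); W=E+A.apply([L3*np.sin(p)+a3*np.cos(p),yo,L3*np.cos(p)-a3*np.sin(p)])
    return E,W,W+Lw*k(q).as_matrix()[:,0]
s=least_squares(lambda v:np.concatenate([links(q,v)[2]-t for q,t in D]),[.25,.11,.2,.4,.4,0])
v=s.x
E
python3 - <<'E'
from k import *
from t import Rtool,trel,std,tz
print(v.round(3),np.abs(s.fun).max())
q0=np.array(D[-1][0]); print([a.round(3) for a in links(q0,v)])
lo=[-2.99,-.89,.3,-1.14,0,-3.12]; hi=[2.99,2.07,2.58,4.28,2.63,3.12]
for h in (.12,.06,0):
    pe=std+tz*.082+[0,0,h]-Rtool.apply(trel)
    z=least_squares(lambda q:np.r_[(links(q,v)[2]-pe)*10,(Rtool.inv()*k(q)).as_rotvec()],q0,bounds=(lo,hi)); E,W,T=links(z.x,v)
    print(h,z.cost.round(6),z.x.round(2),E.round(3),W.round(3))
P=np.load('top1.npy'); m=(abs(P[...,0]-.515)<.08)&(abs(P[...,1]+.148)<.08)&(P[...,2]>.15); print('arm pts over stand',m.sum(),P[m][:,2].min() if m.any() else '')
E
```

```text
[0.346 0.118 0.319 0.435 0.517 0.087] 0.0015584230019796141
[array([ 0.233, -0.255,  0.582]), array([ 0.659, -0.547,  0.434]), array([ 0.558, -0.265,  0.259])]
0.12 0.0 [-0.81  0.88  0.97  0.46  2.24  2.09] [ 0.229 -0.243  0.597] [ 0.64  -0.506  0.372]
0.06 0.0 [-0.81  0.95  0.98  0.44  2.17  2.05] [ 0.242 -0.256  0.573] [ 0.64  -0.506  0.312]
0 0.0 [-0.81  1.03  0.97  0.42  2.11  2.02] [ 0.255 -0.27   0.544] [ 0.64  -0.506  0.252]
arm pts over stand 2050 0.5004480400749862
```

>>> {"op": "step_arm", "data": {
  "motion": [
    [24, 1, -22, 0, 0, 0, 255],
    [48, 2, -43, 0, 0, 0, 255],
    [72, 3, -65, 0, 0, 0, 255],
    [95, 3, -86, 0, 0, 0, 255],
    [108, 3, -103, 0, 0, 0, 255],
    [120, 3, -118, 0, 0, 0, 255],
    [128, 3, -129, 0, 0, 0, 255],
    [132, 3, -134, 0, 0, 0, 255],
    [132, 3, -134, 0, 0, 0, 255],
    [132, 3, -134, 0, 0, 0, 255]
  ]
}}

```text
time_s: 9.1
eef_pos: [0.5398, -0.225, 0.0787]
eef_rot: [0.557, -0.216, 0.148, 0.788]
wrist_force: [0.6, -0.1, 0.0]
opening: 0.072
```

```bash
python3 -c "
from t import *
o=ctrl.get_obs();print(tgt(.082,0),o['q'].round(2),o['opening'],o['eef_pos'],o['wrist_force'])
im,d=ctrl.camera('side'); P=cloud('side',d); Q=P-std; ty=np.array([-tz[0],-tz[1],0]); sx=np.cross(ty,[0,0,1])
L=np.stack([Q@sx,Q@ty,Q[...,2]],-1)
for nm,y0,y1 in (('std',-.03,.03),('tile',-.115,-.05)):
    m=(abs(L[...,0])<.03)&(L[...,1]>y0)&(L[...,1]<y1)&(L[...,2]>-.05)&(L[...,2]<.06)
    # reddish tile pixels only
    c=im.astype(int); m&=(c[...,0]-c[...,2]>40)&(c[...,0]>140)
    q=L[m]; print(nm,m.sum(),np.percentile(q,[2,50,98],axis=0).round(4).tolist())
cv2.imwrite('pics/s2.png',cv2.resize(im[120:270,280:480,::-1],(800,600),interpolation=cv2.INTER_CUBIC))
"
```

```text
[ 2.  -0.5  0.3  0.4 -0.3  0. ] [-0.82  1.02  0.97  0.42  2.11  2.01] 0.07215851494669583 [ 0.53977652 -0.22504517  0.07873729] [ 0.58540509 -0.1481024   0.00601802]
std 49 [[-0.0018, -0.0159, -0.0349], [0.0036, 0.0154, 0.0378], [0.006, 0.0299, 0.0406]]
tile 84 [[-0.0055, -0.0979, -0.0278], [-0.0005, -0.0547, 0.0258], [0.0029, -0.0506, 0.04]]
```

View pics/s2.png

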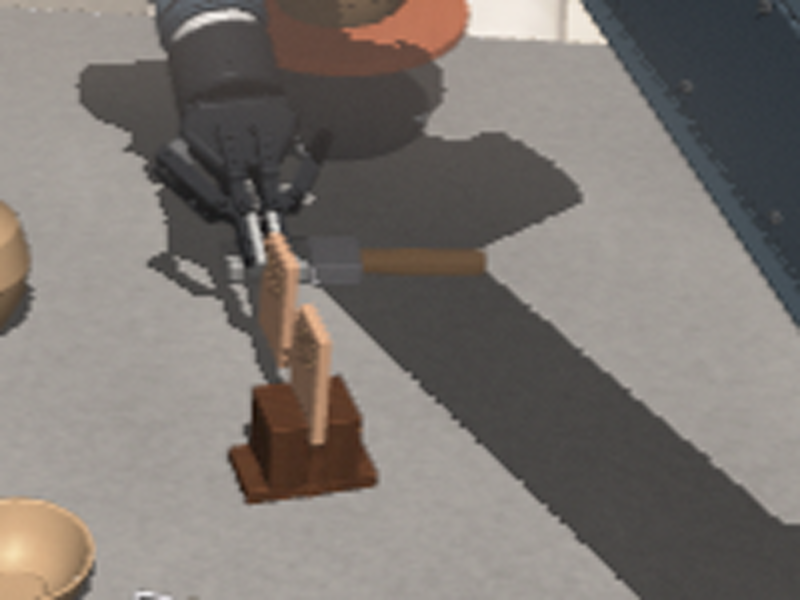

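>>> {"op": "step_arm", "data": {
  "motion": [
    [0, 0, 0, 0, 0, 0, 255],
    [0, 0, 0, 0, 0, 0, 255],
    [0, 0, 0, 0, 0, 0, 255],
    [0, 0, 0, 0, 0, 0, 255]
  ]
}}

```text
time_s: 9.65
eef_pos: [0.5394, -0.2246, 0.078]
eef_rot: [0.557, -0.215, 0.148, 0.789]
wrist_force: [0.2, -1.0, -1.0]
opening: 0.066
```

```bash
python3 -c "
from h import *
o=ctrl.get_obs(); print(abs(o['dq']).max(),o['opening'],o['eef_pos']); print(ctrl.hand_in())"
```

```text
0.0014398002166454264 0.0657852495668166 [ 0.53942765 -0.22459099  0.0780297 ]
the job is handed in; nothing more can be done
None
```

I took the notched tile from the far groove and turned it notch end up. I then handed the job in at about 9.7 s, with the arm holding the tile about 82 mm to the right (-y) of the standard (middle to middle), leaving a gap of about 27 mm.

**Last checks:**
- **Alignment:** The side view shows the tile upright and parallel to the standard, with both labels facing the same way. The tops are level within about 2 mm and the tile is about 4 mm off in depth. That depth figure comes from few pixels, but it is well inside the 25 mm limit.
- **Hold:** The gripper was closed on the tile (opening 0.066). The arm was still, and the wrist force was about 1 N, so there was no sign of contact with the stand.
- **Other things:** The bowl, brush and stand showed no disturbance in the last side view. I did not measure the blanks, loop tool, rib, brush, bowl or cup again after the lift.

No check failed. Two measurements differed slightly. The top and wrist cameras placed the tile up to about 8 mm apart along its length, and I used the closer wrist view. There was also an upward wrist force of about 6 N when the fingers closed, which was gone after the lift.

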